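# Tag the trackball dish and turn it for the webcam

## Task

Squeeze the orange spring clip to take it off its little steel stand, close it onto the blue upright tab of the dish and let go of it. Then lift the dish by its bridge handle, and once it is clear of the mat turn it a quarter turn clockwise (seen from above), so that the clipped tab faces the side of the mat with the white stripe; keep the dish level and the red ball in the middle all the while, and leave the other things on the desk alone. Finish still holding the dish like that in the air over the mat, its foot about 10 cm up (at least 6 cm).

Things in the scene. Friction and masses are not known exactly. Their poses are not given: they have to be found in the camera images.
- dish: Loose aluminium dish, 0.28 kg, 116 mm across, rim top 20 mm above its foot; inside, a shallow 9 degree cone slopes down to the middle (floor 5 mm above the foot): brisk starts and stops make the ball roll. Origin: centre of its foot, z up. It starts on the mat with the mat's axes. Blue bridge handle over the middle, along the dish's x; blue upright tab at its +y side.
- dish_handle (a point): Centre of the bridge handle's bar, 114 mm straight above the dish's origin. The bar is 126 mm long (dish x), 12 mm thick (y), from 108 to 120 mm above the foot, on posts at x = +-60 mm. Grip here from above, fingers closing along the dish's y.
- dish_tab (a point): Point in the middle of the blue tab, 8 mm below its top edge and 36 mm above the dish's foot, at dish y = +64 mm. The tab is an upright plate 4 mm thick (in dish y), 44 mm wide (in dish x); its top edge is 44 mm above the foot and it stands free down to 20 mm. The clip goes over its top edge from above.
- ball_center (a point): Centre of the loose red ball, 38 mm diameter, 60 g, that rests in the middle of the dish.
- clip: Orange sprung clip like a clothes peg, 58 mm tall, 22 mm wide (its y), 36 g, loose, jaws down, levers up. Origin at the jaw tips, on the jaws' closing plane; z up. Fixed half on its -x side: jaw from x = -8 to -2 mm (inner face), upright lever above with outer face at x = -11 mm. Moving half on its +x side. It starts clipped 15 mm deep on the stand's fin, with the stand's yaw.
- clip_grip (a point): On the clip's axis (x = y = 0), 50 mm above the jaw tips: the height for the TCP when squeezing the levers, fingers closing along the clip's x.
- clip_mouth (a point): Between the closed jaws, 7 mm above the jaw tips; it comes to dish_tab when the clip is 15 mm deep on the tab. Squeezed, the fixed jaw stays at x = -2 mm and only the other swings away: the mouth then runs from clip x = -2 to about +8 mm, so the tab should enter at about x = +3 mm.
- clip_arm (a joint): Moving half's angle about a pin along y at clip x = 0, z = 28 mm: 0 closed on 4 mm sheet, lever leaning out to x = +22 mm at its top; 0.40 rad fully squeezed, on a stop, lever upright with outer face at x = +11 mm (22 mm over both levers). Squeezing takes about 8 N, closed jaws press about 5 N.
- stand: Small fixed steel stand for the clip: base 50 x 60 x 12 mm with an upright fin 4 mm thick (its x), 44 mm wide (its y), top edge at 32 mm. Origin: centre of its underside, z up.
- mat: Fixed round black rubber mat, 176 mm diameter, 3 mm thick; origin: centre of its underside, z up. The white stripe lies at its +x edge; the dish's tab is at first on its +y side.
- mat_stripe (a point): Middle of the white stripe (14 x 50 mm) on the mat, 77 mm from the mat's centre along its +x.
- mouse: Black mouse, 112 x 60 x 36 mm, loose; origin: centre of its underside. Leave alone.
- jar: Lidded glass jar, 56 mm diameter, 75 mm tall, loose; origin: centre of its underside. Leave alone.
- puller: Keycap puller with green handle, about 95 mm long, 27 mm wide, 12 mm thick, loose; origin on its underside near the middle. Leave alone.
- case_low: Lower of two stacked plastic game cases, 135 x 190 x 14 mm, loose; origin: centre of its underside. Leave alone.
- case_top: Upper game case, 135 x 190 x 14 mm, loose; origin: centre of its underside. Leave alone.

How it is judged:
On the way, in this order (a step that is already met when the one before it is completed fails the run):
1. the clip is closed on the dish's tab and let go, the dish still on its mat (distance between clip_mouth and dish_tab below 0.02 m and contact force between clip and dish above 2 N and contact force between the fingers and clip below 0.1 N and angle between clip's own z axis and vertical below 0.35 rad and height (world z) of dish below 0.01 m), for 0.2 s.
2. the dish is lifted clear of the mat by its handle, level, before it is turned (height (world z) of dish above 0.03 m and angle between dish's own z axis and vertical below 0.14 rad and angle between the x axis of dish and the x axis of mat, either way round below 0.5 rad and contact force between the fingers and dish above 2 N and horizontal distance between ball_center and dish below 0.015 m), for 0.1 s.
At the end, for the whole second after the job is handed in: Gripper holds the dish still by its handle, foot 60 to 195 mm above the mat, within 50 mm of its centre, level within 0.10 rad, tab facing the stripe within 0.17 rad; ball in the dish within 12 mm of the middle; clip closed on the tab (within 20 mm of dish_tab, 0.35 rad of upright), not touched (distance between clip_mouth and dish_tab below 0.02 m and contact force between each of clip, the fingers and dish above 2 N and contact force between the fingers and clip below 0.1 N and angle between clip's own z axis and vertical below 0.35 rad and height (world z) of dish between 0.063 and 0.2 m and horizontal distance between dish and mat below 0.05 m and angle between dish's own z axis and vertical below 0.1 rad and angle between the x axis of dish and the y axis of mat, either way round below 0.17 rad and x of dish_tab in the frame of mat above 0.02 m and horizontal distance between ball_center and dish below 0.012 m and height (world z) of ball_center above 0.075 m and contact force between ball and dish above 0.15 N and contact force between the fingers and ball below 0.05 N and linear speed of dish below 0.03 m/s and linear speed of ball below 0.05 m/s); the arm keeps its last pose, push and grip.
It fails at once if the ball rolls more than 22 mm from the middle of the dish (horizontal distance between ball_center and dish above 0.022 m).
It fails at once if the dish is tipped more than 0.2 rad (angle between dish's own z axis and vertical above 0.2 rad).
It fails at once if the mouse, jar, keycap puller or a game case is moved more than 25 mm (distance of any of mouse, jar, puller, case_low, case_top from where it was at the start of the episode above 0.025 m).
It also fails if it takes over 72 s, if anything falls off the work surface, if the arm or the gripper's body presses on something with over 40 N, if the wrist force passes 120 N, or if a joint passes its speed limit or range.

## Robot

A 6-joint arm with a two-finger parallel gripper is mounted at the origin on the work surface. World frame = base frame: x ahead of the robot, y to its left, z up, the work surface at z = 0. Lengths are in m, angles in rad, forces in N, time in s.
With the tool pointing down it reaches from about 0.375 to 0.975 m from the base axis. Payload 3.8 kg.
Tool frame: the origin (TCP) lies between the finger pads, 19 mm behind the fingertips; this is the grasp point; z points along the fingers, y is the line along which they close (so a half turn about z gives the same grasp; the last joint's range is limited). The gripper opens to 88 mm and grips with 3 to 60 N. Pads are 18 mm wide; open, the fingers measure 123 mm over their backs; the gripper's body (75 mm by 187 mm) begins 45 mm behind the grasp point.
Start: joints at [1.134, 0.264, 1.604, -0, 1.274, -0.037], TCP at [0.263, 0.622, 0.257] pointing down, gripper open.
Joint ranges: [-2.63, 2.63], [-0.94, 2.18], [0.31, 2.57], [-1.31, 4.45], [0, 2.66], [-2.55, 2.55]. Speed limits (rad/s): [2.57, 2.57, 3.14, 3.14, 3.14, 3.14].

## Interface

Orientations are given as a rotation vector (axis times angle).
In Python, from cell import manip, vision, job, nets gives the robot as it stands. Calls block until the motion is done:
- manip.move_pose(position, orientation): joint-space move of the TCP to a pose.
- manip.move_linear(position, rate=0.15, rot=None): straight line of the TCP; rot=None keeps the orientation; rate is the mean speed in m/s.
- manip.set_joints(angles): joint-space move.
- manip.set_gripper(opening, force=None): finger opening in m; force is the grip in N (None keeps the last); returns when the fingers have stopped.
- manip.dwell(seconds).
- manip.inverse_kinematics(position, orientation): joint angles nearest the present ones, or None.
- manip.state(): the state.
- vision.capture(name): name is "side" or "top"; returns a dict with "image" (480x640x3 uint8, blue, green, red), "z_map" (480x640 float32, m along the optical axis (not along the pixel's ray), 0 where there is no reading), "intrinsics" (3x3 intrinsics, pixels), "position" and "orientation" of the camera in the world. Camera axes: x right, y down, z forward; pixel columns grow to the right and rows downward; lengths in m; the calibration is good to about 2 mm. A picture is of the moment at which its call begins.
A pose or a line that the arm cannot do raises manip.IKError and nothing moves.
- job.close_job(): hands the job in; it is judged then, once.
Trained networks look in a picture, given as the dict that the camera call returned (one of the last four; its "shot" number tells which), for a name from the list of things; names that differ only in an ending like _2 or _b are one class to them, and where a whole thing is asked for, a point or a joint stands for the part that bears it (a point fixed in the world has none). Each returns a list of dicts, best first, with "p" (0 to 1); they miss things now and then, are a little off and sometimes report something else, mostly with a low value. They report only what shows in the picture. A call takes as long as a camera call.
- nets.search_frame(picture, thing): "point" ([x, y, z] in m, in the coordinates of the camera as it stood for that picture, good to about 4 mm: the middle of the surface that is visible of it).
- nets.place_of(picture, thing): "point" ([x, y, z] in m, in the coordinates of the camera as it stood for that picture, good to about 4 mm: a listed point, or the origin of a listed thing).
The state is a dict: "clock": time; "joint_pos": joint angles; "joint_velocities": joint speeds; "tau": joint torques, N m; "tool_pos": TCP position; "tcp_rot": TCP orientation; "contact_force": force on the tool from outside, world axes, zero at the start; "moment": the same for the moment, N m; "gripper_width": finger opening in m; "grasp_force": force on a finger pad.
Only numpy, scipy, OpenCV 4.12 (cv2) and the standard library are available. Lean on these libraries where they do the work, as an engineer would, in place of code of your own. Each camera call takes 0.05 s, during which the arm holds its last target. There are 200 camera calls.

## Working session

There is one attempt and no reset: what is moved stays moved. The work goes in short steps, each a Python script; the robot and the scene stay as the last script left them, time stands still between calls to the robot, and variables do not carry over. Pictures are saved under pics/ and viewed, at most 10 in all, crops included, and the job is handed in when it is done.

```bash
mkdir -p pics; cat > h.py <<'E'
import numpy as np, cv2
from scipy.spatial.transform import Rotation as R
from cell import manip, vision, job, nets
def camR(c):
    o=np.array(c["orientation"]); return o if o.shape==(3,3) else R.from_rotvec(o).as_matrix()
def w(c,p): return camR(c)@np.array(p)+np.array(c["position"])
def cloud(c):
    z=c["z_map"]; K=c["intrinsics"]; v,u=np.mgrid[:480,:640]
    P=np.stack([(u-K[0,2])/K[0,0]*z,(v-K[1,2])/K[1,1]*z,z],-1)
    return P@camR(c).T+np.array(c["position"])
def down(yaw): # tool y (closing) axis at world angle yaw, z down
    y=np.array([np.cos(yaw),np.sin(yaw),0]); z=np.array([0,0,-1.]); x=np.cross(y,z)
    return R.from_matrix(np.stack([x,y,z],1)).as_rotvec()
E
python3 - <<'E'
from h import *
ims=[]
np.set_printoptions(precision=4,suppress=True)
s=manip.state(); print(s["clock"],s["tcp_rot"],s["gripper_width"])
for n in ["top","side"]:
    c=vision.capture(n); cv2.imwrite(f"pics/{n}0.png",c["image"]); np.savez(f"{n}0.npz",**{k:c[k] for k in c})
    print(n,c["position"],c["orientation"])
    for t in ["dish_handle","dish_tab","ball_center","dish","clip","clip_grip","clip_mouth","stand","mat","mat_stripe","mouse","jar","puller","case_top"]:
        for d in nets.place_of(c,t)[:2]: print(t,round(d["p"],2),w(c,d["point"]))
print(manip.state()["clock"])
E
```

```text
0.0 [-0.6237 -3.0785  0.0033] 0.08802077847838945
top [ 0.3333 -0.0107  1.2815] [-2.1076  2.15   -0.1696]
dish_handle 0.74 [ 0.5139 -0.0343  0.1177]
dish_handle 0.7 [ 0.7268 -0.2615 -0.0027]
dish_tab 0.82 [0.5207 0.025  0.0425]
ball_center 0.67 [ 0.5101 -0.0328  0.0307]
ball_center 0.49 [0.482  0.2066 0.0281]
dish 0.9 [ 0.5143 -0.0364  0.0046]
dish 0.68 [0.4789 0.2037 0.0172]
clip 0.73 [0.4824 0.2047 0.0263]
clip 0.62 [0.4807 0.2052 0.0181]
clip_grip 0.61 [0.4811 0.2077 0.0662]
clip_grip 0.43 [ 0.4657 -0.2386 -0.0004]
clip_mouth 0.61 [0.4844 0.2066 0.0246]
clip_mouth 0.37 [ 0.7258 -0.2588 -0.0029]
stand 0.58 [ 0.4824  0.2033 -0.0026]
mat 0.55 [ 0.4798  0.2034 -0.0019]
mat 0.3 [ 0.5139 -0.0346  0.0238]
mat_stripe 0.67 [ 0.5855 -0.0468  0.0022]
mat_stripe 0.28 [0.4847 0.2076 0.0253]
mouse 0.75 [ 0.3086 -0.4287  0.0019]
jar 0.71 [ 0.4652 -0.2396  0.0006]
puller 0.68 [ 0.727  -0.2613  0.0008]
case_top 0.82 [0.6676 0.3843 0.019 ]
side [0.3018 0.8911 0.842 ] [-0.3185  2.7385 -1.3012]
dish_handle 0.84 [ 0.5124 -0.0347  0.1132]
dish_handle 0.74 [0.4819 0.2023 0.0627]
dish_tab 0.82 [0.5232 0.0264 0.036 ]
dish_tab 0.38 [ 0.7286 -0.258  -0.002 ]
ball_center 0.5 [ 0.5114 -0.0328  0.0202]
dish 0.96 [ 0.5131 -0.0344 -0.0033]
clip 0.73 [0.4852 0.2048 0.016 ]
clip_grip 0.56 [0.48   0.2025 0.065 ]
clip_mouth 0.55 [0.4785 0.2062 0.0198]
clip_mouth 0.23 [ 0.5142 -0.0337 -0.0027]
stand 0.76 [ 0.484   0.2068 -0.0031]
mat 0.71 [ 0.5173 -0.0341 -0.0023]
mat_stripe 0.65 [ 0.5884 -0.049   0.0026]
mouse 0.72 [ 0.3106 -0.4296 -0.0053]
jar 0.59 [ 0.4639 -0.2444 -0.003 ]
puller 0.61 [ 0.7295 -0.2593 -0.0004]
case_top 0.8 [0.6668 0.3803 0.0112]
1.5
```

View pics/top0.png

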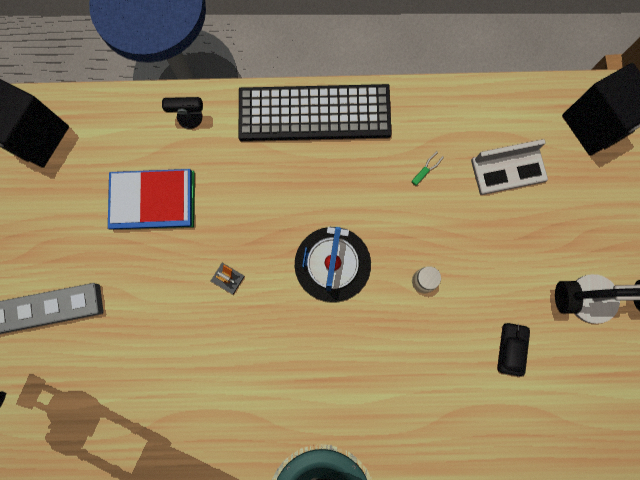

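View pics/side0.png

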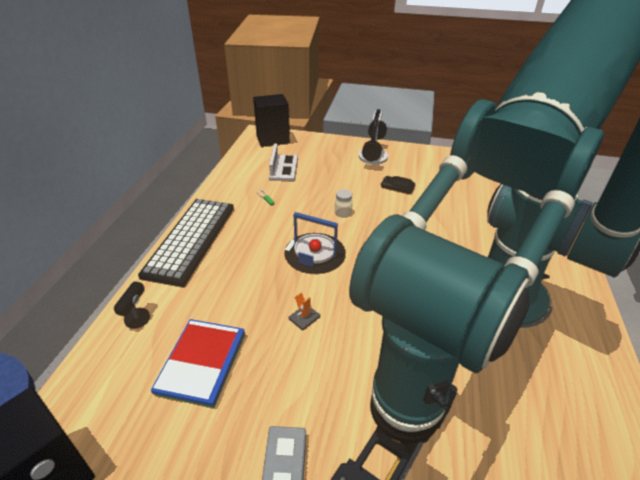

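```bash
python3 - <<'E'
from h import *
np.set_printoptions(precision=4,suppress=True)
L={n:dict(np.load(n+"0.npz")) for n in ["top","side"]}
a=cv2.resize(L["top"]["image"][256:300,204:254],None,fx=8,fy=8,interpolation=cv2.INTER_CUBIC)
b=cv2.resize(L["side"]["image"][285:335,280:330],None,fx=7,fy=7,interpolation=cv2.INTER_CUBIC)[:352]
b=b[:352]; a=a[:350]; b=b[:350]
cv2.imwrite("pics/crop.png",np.hstack([a,b]))
for n,c in L.items():
    P=cloud(c); hsv=cv2.cvtColor(c["image"],cv2.COLOR_BGR2HSV)
    hue,S,V=[hsv[...,i].astype(int) for i in range(3)]
    ok=c["z_map"]>0
    near=lambda x,y,r:ok&(np.hypot(P[...,0]-x,P[...,1]-y)<r)
    m=near(.514,-.0345,.09)&(hue>95)&(hue<130)&(S>100)
    h=P[m&(P[...,2]>.1)]; 
    mu=h.mean(0); e=np.linalg.svd(h[:,:2]-mu[:2],full_matrices=False)[2][0]; print(n,"bar",len(h),mu,h.min(0),h.max(0),"yaw",np.arctan2(e[1]*np.sign(e[0]),abs(e[0])))
    t=P[m&(P[...,2]<.06)&(P[...,2]>.02)&(P[...,1]>0)]
    print("tab",len(t),t.mean(0),t.min(0),t.max(0))
    r=near(.514,-.0345,.09)&((hue<5)|(hue>174))&(S>150); print("ball",P[r].mean(0),P[r].max(0))
    m=near(.482,.205,.05)&(hue>5)&(hue<18)&(S>190)&(P[...,2]>.035)
    q=P[m]; print("clip",len(q)); print(np.c_[q,np.argwhere(m)][::max(1,len(q)//25)])
    # stand base
    m=near(.482,.205,.05)&(P[...,2]>.007)&(P[...,2]<.017)
    q=P[m]; rc=cv2.minAreaRect(q[:,:2].astype(np.float32)*1000); print("base",len(q),q.mean(0),rc)
E
```

```text
top bar 327 [ 0.5091 -0.0356  0.1231] [ 0.4467 -0.0514  0.1139] [ 0.5714 -0.0194  0.1307] yaw -0.17882220234846744
tab 55 [0.5198 0.0266 0.0413] [0.4993 0.0214 0.0203] [0.5425 0.0322 0.0531]
ball [ 0.5085 -0.0362  0.0396] [ 0.5249 -0.0188  0.0488]
clip 67
[[  0.5025   0.2008   0.0709 265.     224.    ]
 [  0.5008   0.1992   0.0672 266.     225.    ]
 [  0.4989   0.2039   0.0654 267.     223.    ]
 [  0.4979   0.1984   0.0719 267.     225.    ]
 [  0.4982   0.1945   0.0692 267.     227.    ]
 [  0.4971   0.2022   0.0625 268.     224.    ]
 [  0.4955   0.1959   0.0736 268.     226.    ]
 [  0.4963   0.1927   0.0667 268.     228.    ]
 [  0.4959   0.2057   0.0548 269.     223.    ]
 [  0.4951   0.2003   0.0606 269.     225.    ]
 [  0.4938   0.1944   0.0693 269.     227.    ]
 [  0.4935   0.1898   0.071  269.     229.    ]
 [  0.4931   0.1851   0.0732 269.     231.    ]
 [  0.4942   0.2042   0.0505 270.     224.    ]
 [  0.4929   0.1981   0.0602 270.     226.    ]
 [  0.4918   0.1924   0.068  270.     228.    ]
 [  0.4918   0.1882   0.0672 270.     230.    ]
 [  0.4924   0.2068   0.0481
[... 2100 characters left out ...]
    0.2048   0.049  303.     300.    ]
 [  0.4781   0.2203   0.0694 303.     304.    ]
 [  0.4949   0.2121   0.0527 304.     298.    ]
 [  0.4807   0.2196   0.0645 304.     303.    ]
 [  0.4713   0.2097   0.0562 304.     308.    ]
 [  0.4766   0.2174   0.0597 305.     305.    ]
 [  0.4779   0.2214   0.0604 306.     304.    ]
 [  0.471    0.2109   0.0507 306.     308.    ]
 [  0.478    0.2212   0.0532 308.     304.    ]
 [  0.4785   0.2197   0.048  309.     304.    ]
 [  0.478    0.2215   0.0466 310.     304.    ]
 [  0.4807   0.2205   0.0412 311.     303.    ]]
base 295 [0.48   0.2152 0.0105] ((482.2602233886719, 207.92706298828125), (61.57130432128906, 52.5283088684082), 59.724063873291016)
```

View pics/crop.png

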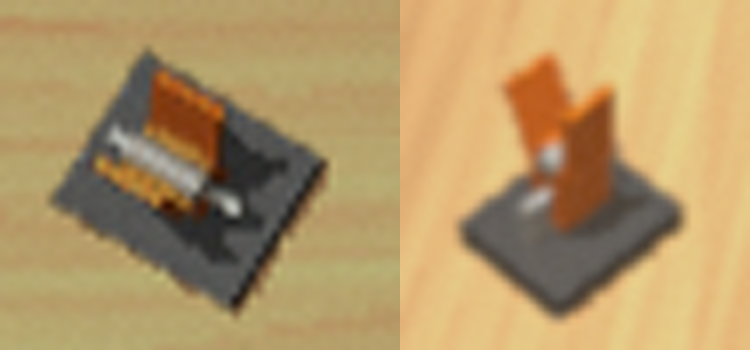

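```bash
python3 - <<'E'
from h import *
np.set_printoptions(precision=4,suppress=True)
c=dict(np.load("top0.npz")); K=c["intrinsics"]
def ray(u,v,z):
    d=camR(c)@np.array([(u-K[0,2])/K[0,0],(v-K[1,2])/K[1,1],1]); p=np.array(c["position"]); return p+d*(z-p[2])/d[2]
Q=np.array([ray(204+(a+.5)/8-.5,256+(b+.5)/8-.5,.012) for a,b in [(55,200),(150,52),(325,165),(235,310)]])
print(Q,Q.mean(0))
for i in range(4): d=Q[(i+1)%4]-Q[i]; print(np.linalg.norm(d),np.degrees(np.arctan2(d[1],d[0])))
c=dict(np.load("side0.npz"));P=cloud(c)
hsv=cv2.cvtColor(c["image"],cv2.COLOR_BGR2HSV).astype(int)
m=(c["z_map"]>0)&(np.hypot(P[...,0]-.482,P[...,1]-.205)<.05)&(hsv[...,0]>5)&(hsv[...,0]<18)&(hsv[...,1]>190)
q=P[m]; yw=np.radians(-31.5); ex=np.array([np.cos(yw),np.sin(yw)]);ey=np.array([-ex[1],ex[0]])
l=np.c_[(q[:,:2]-[.483,.205])@ex,(q[:,:2]-[.483,.205])@ey,q[:,2]]; f=l[(l[:,0]<-.004)&(l[:,2]>.045)]
print("fixed face",len(f),np.median(f,0),f.min(0),f.max(0),"slope",np.polyfit(f[:,1],f[:,0],1))
g=l[(l[:,0]>.003)&(l[:,2]>.045)]; print("mov",np.median(g,0),g.min(0),g.max(0))
j0=manip.state()["joint_pos"]; dy=-.176+np.pi/2
for n,p,a in [("clip",[.483,.205,.067],yw),("clipflip",[.483,.205,.067],yw+np.pi),("tab+y",[.521,.027,.09],dy),("tab-y",[.521,.027,.09],dy+np.pi),("bar+",[.5105,-.035,.117],dy),("bar-",[.5105,-.035,.117],dy+np.pi),("fin+",[.5105,-.035,.217],dy-np.pi/2),("fin-",[.5105,-.035,.217],dy+np.pi/2)]:
    print(n,manip.inverse_kinematics(p,down(a)))
E
```

```text
[[0.4758 0.2415 0.012 ]
 [0.5176 0.2149 0.012 ]
 [0.4842 0.1649 0.012 ]
 [0.4436 0.1903 0.012 ]] [0.4803 0.2029 0.012 ]
0.04955120957256242 -32.45281368571665
0.060140604591364645 -123.72770963012486
0.04786939569033908 148.06361851029504
0.06055816577481689 57.87423832843848
fixed face 49 [-0.0124  0.0056  0.0636] [-0.0144 -0.0052  0.0456] [-0.009   0.0115  0.0751] slope [ 0.0453 -0.0124]
mov [0.0119 0.0024 0.0566] [ 0.0059 -0.0097  0.0455] [0.019  0.0123 0.0698]
clip [0.3539 0.1822 2.0908 0.     0.8686 0.9037]
clipflip [ 0.3539  0.1822  2.0908 -0.      0.8686 -2.2379]
tab+y [ 0.004   0.1443  2.0835 -0.      0.9138 -1.3908]
tab-y [ 0.004   0.1443  2.0835 -0.      0.9138  1.7508]
bar+ [-0.1171  0.0903  2.0854 -0.      0.9659 -1.5119]
bar- [-0.1171  0.0903  2.0854 -0.      0.9659  1.6297]
fin+ [-0.1171 -0.0164  1.9937 -0.      1.1643  0.0589]
fin- None
```

```bash
cat > st.py <<'E'
from h import *
np.set_printoptions(precision=4,suppress=True)
def st(t):
    s=manip.state(); print(t,round(s["clock"],2),s["tool_pos"],"F",s["contact_force"],"w",round(s["gripper_width"],4),"g",s["grasp_force"],flush=True)
E
python3 - <<'E'
from st import *
yw=-.56; ex=np.array([np.cos(yw),np.sin(yw),0]); o=np.array([.482,.204,0]); r=down(yw)
at=lambda x,z:o+ex*x+[0,0,z]
manip.set_gripper(.060,12); manip.move_pose(at(.004,.16),r); st("above")
manip.move_linear(at(.004,.068),rate=.08); st("down")
for wd,x in [(.033,.004),(.029,.0035),(.026,.002),(.023,.0005)]:
    manip.set_gripper(wd,15); manip.move_linear(at(x,.068),rate=.02); st(wd)
manip.set_gripper(.018,20); st("sq")
for n in ["side"]:
    c=vision.capture(n); cv2.imwrite("pics/sq.png",cv2.resize(c["image"][230:390,230:430],None,fx=4,fy=3.75*1.0,interpolation=cv2.INTER_CUBIC)[:600])
E
```

```text
above 3.85 [0.4857 0.2027 0.1604] F [ 0.2564 -0.2492 -0.8018] w 0.0598 g 0.0
down 5.15 [0.486  0.2021 0.0687] F [-0.4923  0.0744 -0.268 ] w 0.0603 g 0.0
0.033 5.97 [0.4856 0.2019 0.0681] F [ 1.1238 -0.5663  1.7111] w 0.0331 g 0.5273396341362968
0.029 6.5 [0.4847 0.2021 0.0678] F [0.4957 0.416  0.058 ] w 0.0296 g 7.084055199811701
0.026 7.01 [0.4836 0.2029 0.0679] F [-1.8435  1.2258 -0.4398] w 0.026 g 8.442855608615787
0.023 7.52 [0.4827 0.2037 0.0681] F [-0.2503  0.1139 -0.4908] w 0.023 g 11.680167241429444
sq 7.73 [0.4827 0.2037 0.0681] F [ 0.1102  0.4881 -0.4176] w 0.0217 g 19.442678913474083
```

View pics/sq.png

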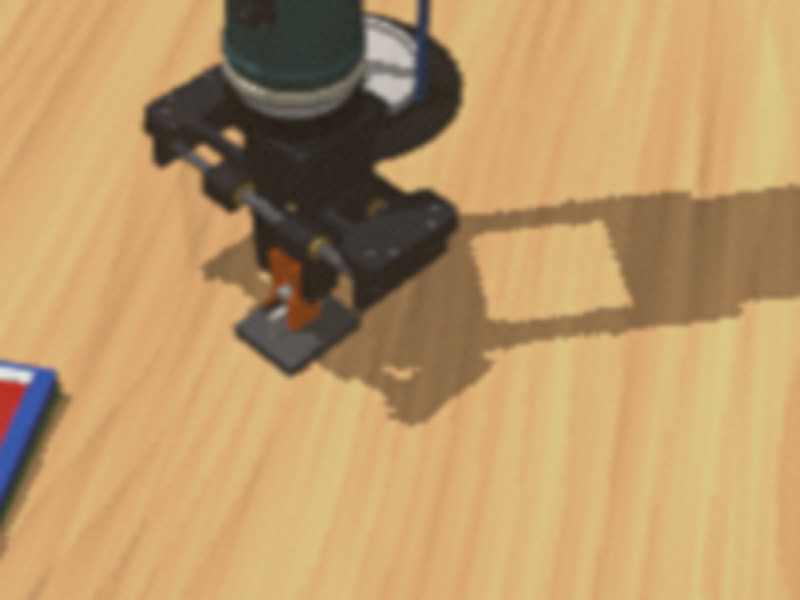

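```bash
python3 - <<'E'
from st import *
yd=-.176; dy=yd+np.pi/2; ey=np.array([np.cos(dy),np.sin(dy),0]); tab=np.array([.521,.0268,0])
p=manip.state()["tool_pos"]; manip.move_linear([p[0],p[1],.21],rate=.12); st("lift")
h=tab-.003*ey
manip.move_pose(h+[0,0,.21],down(dy)); st("over")
manip.move_linear(h+[0,0,.118],rate=.08); manip.dwell(.3); st("hover")
out=[]
for n in ["top","side"]:
    c=vision.capture(n); np.savez(f"{n}1.npz",**c)
    for t in ["dish_tab","dish_handle","dish","clip_mouth","clip","ball_center"]:
        for d in nets.place_of(c,t)[:1]: print(n,t,round(d["p"],2),w(c,d["point"]))
    K=c["intrinsics"]; q=camR(c).T@(np.array([.521,.027,.06])-c["position"]); u,v=(K@q/q[2])[:2].astype(int)
    out.append(cv2.resize(c["image"][v-40:v+40,u-40:u+40],(400,400),interpolation=cv2.INTER_CUBIC)); print(n,u,v)
cv2.imwrite("pics/hov.png",np.hstack(out))
E
```

```text
lift 9.12 [0.482  0.2035 0.209 ] F [-1.144   0.4184 -0.9738] w 0.0223 g 19.44254569709301
over 11.1 [0.5204 0.024  0.2098] F [ 0.7047 -0.3511  0.6514] w 0.0219 g 19.44267801940441
hover 12.7 [0.5207 0.0239 0.1183] F [-0.1789 -0.5401 -0.6141] w 0.0221 g 19.442695453763008
top dish_handle 0.91 [ 0.5144 -0.0358  0.1201]
top dish 0.61 [ 0.5123 -0.0374  0.0017]
top ball_center 0.63 [ 0.5158 -0.0371  0.1171]
top 304 255
side dish_tab 0.92 [0.5241 0.0251 0.0361]
side dish_handle 0.9 [ 0.5106 -0.0335  0.1141]
side dish 0.95 [ 0.5133 -0.0331 -0.0021]
side clip_mouth 0.69 [0.4826 0.2065 0.0011]
side clip 0.48 [0.5235 0.0247 0.0668]
side ball_center 0.68 [ 0.5123 -0.0362  0.0222]
side 306 249
```

View pics/hov.png

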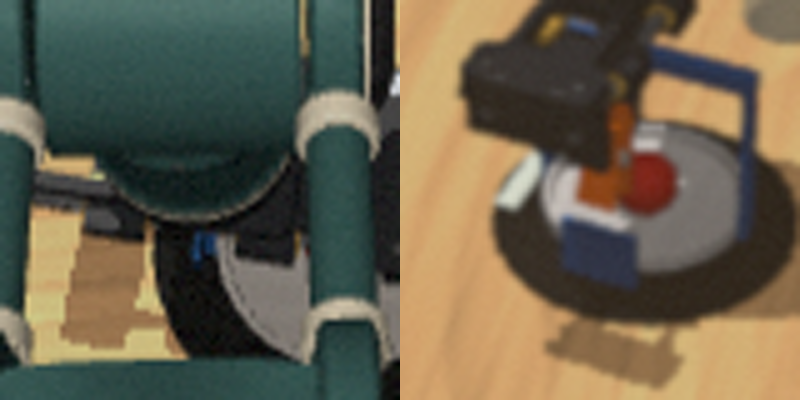

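```bash
python3 - <<'E'
from h import *
np.set_printoptions(precision=4,suppress=True)
yd=-.176; dy=yd+np.pi/2; ey=np.array([np.cos(dy),np.sin(dy)]); ex=np.array([ey[1],-ey[0]]); o=np.array([.521,.0268])
for n in ["side0","side1","top0"]:
    c=dict(np.load(n+".npz")); P=cloud(c); hsv=cv2.cvtColor(c["image"],cv2.COLOR_BGR2HSV).astype(int); H,S,V=hsv[...,0],hsv[...,1],hsv[...,2]
    L=np.dstack([(P[...,:2]-o)@ex,(P[...,:2]-o)@ey,P[...,2]])
    b=(np.abs(L[...,0])<.04)&(np.abs(L[...,1])<.03)&(c["z_map"]>0)
    t=b&(H>95)&(H<130)&(S>100)&(L[...,2]<.07)
    k=(cv2.morphologyEx(t.astype(np.uint8),cv2.MORPH_ERODE,np.ones((3,3)))>0) if n!="top0" else t
    q=L[k]; print(n,"tab n",k.sum(),t.sum(),"med",np.median(q,0),"slope",np.polyfit(q[:,0],q[:,1],1),"range",L[t].min(0),L[t].max(0))
    rr=np.argwhere(t); print(" px",rr.mean(0),rr.min(0),rr.max(0))
    if n=="side1":
        g=b&(H>5)&(H<18)&(S>190)&(L[...,2]>.045); q=L[g]
        for z in np.arange(.05,.13,.01):
            m=abs(q[:,2]-z)<.005
            if m.sum()>3: print("clip z",z,m.sum(),np.median(q[m],0),q[m].min(0)[:2],q[m].max(0)[:2])
    if n=="top0":
        K=c["intrinsics"]
        for v in sorted(set(rr[:,0])):
            for z in [.047]:
                us=rr[rr[:,0]==v][:,1]; 
                for u in (us.min()-.5,us.max()+.5):
                    d=camR(c)@np.array([(u-K[0,2])/K[0,0],(v-K[1,2])/K[1,1],1]); p=c["position"]+d*(z-c["position"][2])/d[2]; print(v,u,[(p[:2]-o)@ex,(p[:2]-o)@ey])
E
```

```text
return _methods._mean(a, axis=axis, dtype=dtype,
  ret = um.true_divide(
Traceback (most recent call last):
TypeError: expected non-empty vector for x
```

```bash
python3 - <<'E'
from h import *
np.set_printoptions(precision=4,suppress=True)
yd=-.176; dy=yd+np.pi/2; ey=np.array([np.cos(dy),np.sin(dy)]); ex=np.array([ey[1],-ey[0]]); o=np.array([.521,.0268])
for n in ["side0","side1","top0"]:
    c=dict(np.load(n+".npz")); P=cloud(c); hsv=cv2.cvtColor(c["image"],cv2.COLOR_BGR2HSV).astype(int); H,S,V=hsv[...,0],hsv[...,1],hsv[...,2]
    L=np.dstack([(P[...,:2]-o)@ex,(P[...,:2]-o)@ey,P[...,2]])
    b=(np.abs(L[...,0])<.04)&(np.abs(L[...,1])<.03)&(c["z_map"]>0)
    t=b&(H>95)&(H<135)&(S>80)&(V>40)&(L[...,2]<.07)&(L[...,2]>.015)
    q=L[t]
    if len(q)>5: print(n,"tab n",t.sum(),"med",np.median(q,0),"slope",np.polyfit(q[:,0],q[:,1],1),"range",np.percentile(q,[3,97],axis=0).ravel())
    if n=="side1":
        g=b&(H>2)&(H<18)&(S>170)&(L[...,2]>.045); q=L[g]
        for z in np.arange(.05,.13,.01):
            m=abs(q[:,2]-z)<.005
            if m.sum()>3: print("clip z",z,m.sum(),np.median(q[m],0),q[m].min(0)[:2],q[m].max(0)[:2])
    if n=="top0":
        K=c["intrinsics"]; rr=np.argwhere(t)
        for v in sorted(set(rr[:,0])):
                us=rr[rr[:,0]==v][:,1]; r=[]
                for u in (us.min()-.5,us.max()+.5):
                    d=camR(c)@np.array([(u-K[0,2])/K[0,0],(v-K[1,2])/K[1,1],1]); p=c["position"]+d*(.047-c["position"][2])/d[2]; r+=[(p[:2]-o)@ex,(p[:2]-o)@ey]
                print(v,us.min(),us.max(),np.array(r))
E
```

```text
side0 tab n 64 med [-0.0041  0.0041  0.0353] slope [-0.0086  0.0042] range [-0.0162  0.0013  0.0159  0.0162  0.0072  0.0462]
side1 tab n 28 med [0.0158 0.0042 0.0339] slope [-0.018   0.0044] range [-0.0155  0.0021  0.0161  0.0203  0.0061  0.0444]
clip z 0.07 15 [-0.0075  0.0112  0.0728] [-0.012  -0.0125] [0.0069 0.0148]
clip z 0.08000000000000002 31 [-0.0066  0.0092  0.0796] [-0.0143 -0.0097] [0.0073 0.0158]
clip z 0.09000000000000001 13 [-0.008   0.0074  0.0868] [-0.0125  0.0022] [0.0038 0.0114]
clip z 0.1 7 [-0.0092  0.0085  0.0985] [-0.0118 -0.0091] [-0.007   0.0226]
clip z 0.11000000000000001 20 [-0.0095 -0.0074  0.1123] [-0.0134 -0.0137] [0.0006 0.0102]
clip z 0.12000000000000001 14 [-0.0084 -0.0065  0.1193] [-0.0139 -0.0103] [-0.0015  0.0087]
top0 tab n 64 med [ 0.0001 -0.001   0.0448] slope [-0.0089 -0.0012] range [-0.0196 -0.0054  0.0158  0.0187  0.0023  0.051 ]
247 305 305 [0.0214 0.003  0.0217 0.0008]
248 305 306 [ 0.0191  0.0026  0.0198 -0.0018]
249 305 306 [ 0.0169  0.0023  0.0176 -0.0021]
250 305 306 [ 0.0147  0.0019  0.0154 -0.0025]
251 305 305 [ 0.0125  0.0015  0.0128 -0.0007]
252 304 305 [ 0.0099  0.0034  0.0106 -0.001 ]
253 304 308 [ 0.0077  0.003   0.0094 -0.008 ]
254 304 308 [ 0.0055  0.0027  0.0072 -0.0083]
255 304 308 [ 0.0032  0.0023  0.005  -0.0087]
256 304 307 [ 0.001   0.0019  0.0024 -0.0068]
257 304 307 [-0.0012  0.0016  0.0002 -0.0072]
258 303 306 [-0.0037  0.0034 -0.0024 -0.0054]
259 303 306 [-0.0059  0.003  -0.0046 -0.0057]
260 303 306 [-0.0082  0.0027 -0.0068 -0.0061]
261 303 306 [-0.0104  0.0023 -0.009  -0.0064]
262 303 306 [-0.0126  0.002  -0.0112 -0.0068]
263 303 306 [-0.0148  0.0016 -0.0134 -0.0071]
264 302 306 [-0.0173  0.0034 -0.0156 -0.0075]
265 302 306 [-0.0195  0.0031 -0.0178 -0.0078]
266 302 303 [-0.0217  0.0027 -0.021  -0.0016]
```

```bash
python3 - <<'E'
from st import *
dy=-.176+np.pi/2; ey=np.array([np.cos(dy),np.sin(dy),0]); tab=np.array([.521,.0268,0])+.0005*ey
at=lambda y,z: tab+ey*y+[0,0,z]
manip.move_linear(at(-.003,.110),rate=.05); manip.dwell(.2); st("pre")
f0=manip.state()["contact_force"]; ok=True
for z in np.arange(.104,.0879,-.004):
    manip.move_linear(at(-.003,z),rate=.03); st("z")
    if np.linalg.norm(np.array(manip.state()["contact_force"])-f0)>4: print("STOP"); ok=False; break
if ok:
    for y in (-.0018,-.0008,.0002):
        manip.move_linear(at(y,z),rate=.01); manip.dwell(.1); st(y)
        if np.dot(np.array(manip.state()["contact_force"])-f0,ey)<-1.2: break
    np.save("ins.npy",[y,z])
c=vision.capture("side"); cv2.imwrite("pics/ins.png",cv2.resize(c["image"][205:305,246:366],(600,500),interpolation=cv2.INTER_CUBIC))
for t in ["dish","dish_tab"]:
    for d in nets.place_of(c,t)[:1]: print(t,round(d["p"],2),w(c,d["point"]))
E
```

```text
pre 13.91 [0.5206 0.0243 0.11  ] F [-0.8498 -0.3269 -0.2775] w 0.022 g 19.442733228206635
z 14.26 [0.5203 0.0243 0.1036] F [ 0.5703 -0.1851 -0.643 ] w 0.0221 g 19.44259811192751
z 14.54 [0.5203 0.0243 0.0997] F [-0.0522  0.7013  0.746 ] w 0.0221 g 19.442521668970585
z 14.82 [0.5203 0.0243 0.0957] F [ 0.6703  0.0741 -0.8421] w 0.0221 g 19.442587941884995
z 15.11 [0.5203 0.0243 0.0917] F [ 0.8847  0.7288 -0.3475] w 0.0217 g 19.442650862038136
z 15.39 [0.5203 0.0243 0.0877] F [-1.2969 -0.1359 -0.0079] w 0.0221 g 19.442620128393173
-0.0018 15.76 [0.5209 0.0255 0.0881] F [ 0.7439 -0.3751 -0.597 ] w 0.0222 g 19.44264717400074
-0.0008 16.11 [0.521  0.0265 0.088 ] F [ 0.8602  0.5387 -0.5686] w 0.022 g 19.44260749965906
0.0002 16.46 [0.5211 0.0275 0.088 ] F [ 0.4908  0.1185 -0.8798] w 0.0221 g 19.44253720343113
dish 0.97 [ 0.5101 -0.0359 -0.006 ]
dish_tab 0.77 [0.5263 0.0269 0.0367]
```

View pics/ins.png

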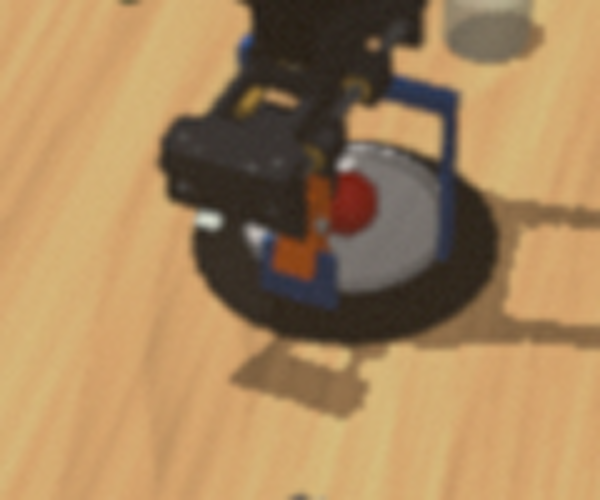

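```bash
python3 - <<'E'
from st import *
dy=-.176+np.pi/2; ey=np.array([np.cos(dy),np.sin(dy),0]); tab=np.array([.521,.0268,0])+.0005*ey
y,z=np.load("ins.npy"); at=lambda y,z: tab+ey*y+[0,0,z]
for wd in (.024,.026,.028,.030,.033,.037):
    manip.set_gripper(wd,15); manip.move_linear(at(y+(wd-.022)/2,z),rate=.02); st(wd)
manip.set_gripper(.052); manip.move_linear(at(y+.004,z),rate=.03); manip.dwell(.3); st("open")
manip.move_linear(at(y+.004,.21),rate=.10); st("up")
manip.move_pose(np.array([.50,.16,.26]),down(dy)); st("aside")
out=[]
for n in ["top","side"]:
    c=vision.capture(n); np.savez(f"{n}2.npz",**c)
    for t in ["dish_tab","dish_handle","dish","clip_mouth","clip","ball_center"]:
        for d in nets.place_of(c,t)[:1]: print(n,t,round(d["p"],2),w(c,d["point"]))
    K=c["intrinsics"]; q=camR(c).T@(np.array([.515,-.01,.06])-c["position"]); u,v=(K@q/q[2])[:2].astype(int)
    out.append(cv2.resize(c["image"][v-45:v+45,u-45:u+45],(400,400),interpolation=cv2.INTER_CUBIC))
cv2.imwrite("pics/rel.png",np.hstack(out))
E
```

```text
0.024 17.09 [0.5213 0.0285 0.088 ] F [-0.7299  0.0384 -1.0455] w 0.0242 g 8.254630064911908
0.026 17.57 [0.5213 0.0294 0.0879] F [ 0.5399 -1.9472 -2.0875] w 0.0261 g 5.687334212390169
0.028 18.07 [0.5217 0.0306 0.088 ] F [-0.5577 -0.779  -0.7125] w 0.0279 g 4.885832657455467
0.03 18.55 [0.5219 0.0315 0.0881] F [-0.4766 -1.592  -0.1435] w 0.0302 g 4.092476666155562
0.033 19.06 [0.5222 0.0331 0.0881] F [-0.3873 -0.1373  0.0799] w 0.0331 g 0.26679675458581187
0.037 19.58 [0.5225 0.035  0.088 ] F [-0.8683 -0.7051 -0.1532] w 0.0371 g 0.16553595894947648
open 20.57 [0.5219 0.0315 0.088 ] F [-0.008   0.3314  0.058 ] w 0.0519 g 0.0
up 21.93 [0.5212 0.0314 0.2091] F [ 0.4607  0.5916 -0.9036] w 0.0519 g 0.0
aside 22.55 [0.4997 0.1596 0.2592] F [-0.5497 -0.5461  0.0304] w 0.0522 g 0.0
top dish_tab 0.76 [0.5192 0.0297 0.0419]
top dish_handle 0.97 [ 0.5173 -0.0329  0.12  ]
top dish 0.74 [ 0.5145 -0.0303  0.0042]
top clip_mouth 0.57 [ 0.5146 -0.0334  0.0033]
top clip 0.54 [0.5211 0.0336 0.0396]
top ball_center 0.71 [ 0.513  -0.03    0.0276]
side dish_tab 0.56 [0.5246 0.0306 0.035 ]
side dish_handle 0.88 [ 0.5128 -0.0296  0.1131]
side dish 0.91 [ 0.5111 -0.0296 -0.004 ]
side clip_mouth 0.69 [0.5211 0.0312 0.0444]
side clip 0.71 [0.5225 0.0372 0.04  ]
side ball_center 0.69 [ 0.5169 -0.0338  0.0237]
```

View pics/rel.png

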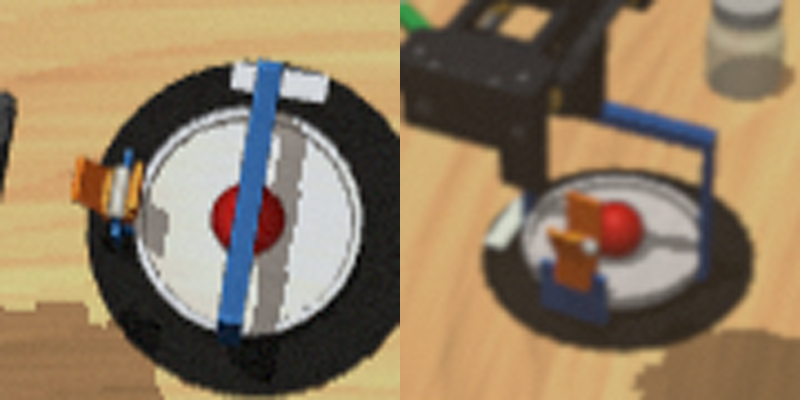

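```bash
python3 - <<'E'
from h import *
np.set_printoptions(precision=4,suppress=True)
for n in ["top0","top2","side0","side2"]:
    c=dict(np.load(n+".npz")); P=cloud(c); hsv=cv2.cvtColor(c["image"],cv2.COLOR_BGR2HSV).astype(int)
    m=(np.hypot(P[...,0]-.514,P[...,1]+.033)<.09)&(hsv[...,0]>95)&(hsv[...,0]<130)&(hsv[...,1]>80)&(P[...,2]>.1)&(P[...,2]<.135)
    h=P[m]; mu=h.mean(0); e=np.linalg.svd(h[:,:2]-mu[:2],full_matrices=False)[2][0]; e*=np.sign(e[0]); a=(h[:,:2]-mu[:2])@e
    print(n,len(h),mu,"mid",mu[:2]+e*(a.min()+a.max())/2,"len",np.ptp(a),"yaw",np.arctan2(e[1],e[0]))
E
```

```text
top0 339 [ 0.5086 -0.0355  0.123 ] mid [ 0.509  -0.0356] len 0.12550434341609226 yaw -0.18046879556217466
top2 338 [ 0.5088 -0.0306  0.123 ] mid [ 0.5096 -0.0308] len 0.12456653526790105 yaw -0.17992213707797725
side0 142 [ 0.5092 -0.0297  0.1203] mid [ 0.5096 -0.0298] len 0.12114826457568156 yaw -0.17158986226259657
side2 88 [ 0.4854 -0.0205  0.12  ] mid [ 0.4865 -0.0207] len 0.07000125342551766 yaw -0.1945181437198606
```

```bash
python3 - <<'E'
from st import *
dy=-.177+np.pi/2; ey=np.array([np.cos(dy),np.sin(dy),0]); b=np.array([.5105,-.0300,0])
def F(n=10):
    a=[]
    for _ in range(n): manip.dwell(.03); a.append(manip.state()["contact_force"])
    return np.mean(a,0)
manip.set_gripper(.040,3)
manip.move_pose(b+[0,0,.20],down(dy)); manip.move_linear(b+[0,0,.118],rate=.06); manip.dwell(.2)
f0=F(); st("at bar"); print(f0)
off=0.
for wd in (.020,.018,.0165,.015,.014,.013):
    manip.set_gripper(wd)
    for k in range(4):
        s=np.dot(F()-f0,ey); g=manip.state()["grasp_force"]; print(wd,"side",round(s,2),"g",round(g,2),"off",off,"w",round(manip.state()["gripper_width"],4),flush=True)
        if abs(s)<.5: break
        off+=.0008*np.sign(s); manip.move_linear(b+ey*off+[0,0,.118],rate=.01)
c=vision.capture("side"); cv2.imwrite("pics/bar.png",cv2.resize(c["image"][205:305,246:366],(600,500),interpolation=cv2.INTER_CUBIC))
np.save("off.npy",off); st("end")
E
```

```text
at bar 26.5 [ 0.5105 -0.03    0.118 ] F [ 0.1699 -0.39   -0.2798] w 0.0399 g 0.0
[-0.0196  0.3038  0.0404]
0.02 side -0.03 g 0.0 off 0.0 w 0.0199
0.018 side -0.41 g 0.0 off 0.0 w 0.0179
0.0165 side -0.54 g 0.0 off 0.0 w 0.0168
0.0165 side -0.31 g 0.0 off -0.0008 w 0.0165
0.015 side -0.01 g 0.0 off -0.0008 w 0.0151
0.014 side -0.23 g 0.0 off -0.0008 w 0.0146
0.013 side 1.4 g 0.95 off -0.0008 w 0.0131
0.013 side -0.37 g 0.0 off 0.0 w 0.0127
end 31.32 [ 0.5105 -0.0301  0.118 ] F [0.6419 0.1703 0.9088] w 0.0131 g 0.0
```

View pics/bar.png

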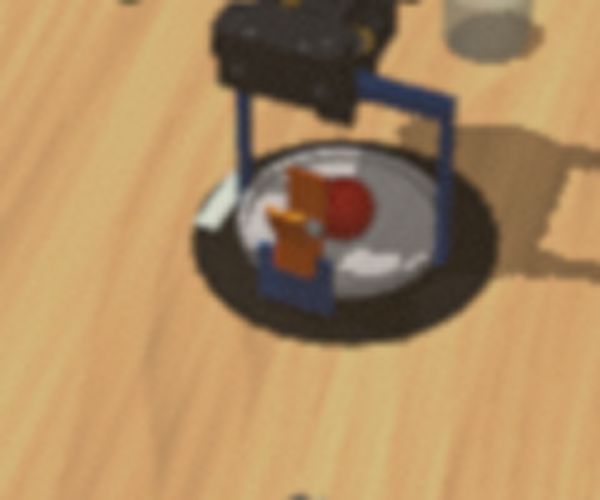

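```bash
python3 - <<'E'
from st import *
dy=-.177+np.pi/2
def look(t):
    c=vision.capture("side"); 
    for n in ["ball_center","dish","dish_handle","dish_tab","clip_mouth"]:
        for d in nets.place_of(c,n)[:1]: print(t,n,round(d["p"],2),w(c,d["point"]),flush=True)
    return c
manip.set_gripper(.0,40); manip.dwell(.3); st("grip")
p=np.array(manip.state()["tool_pos"]); p[:2]=[.5105,-.03]
manip.move_linear(p+[0,0,.02],rate=.015); st("l1")
manip.move_linear(p+[0,0,.06],rate=.02); manip.dwell(.4); st("l2"); look("l2")
c=vision.capture("side"); a=cv2.resize(c["image"][185:285,246:346],(400,400))
manip.move_linear(p+[0,0,.100],rate=.010,rot=down(dy-np.pi/2)); manip.dwell(1.0); st("turned"); c=look("t")
b=cv2.resize(c["image"][170:270,246:346],(400,400))
cv2.imwrite("pics/fin.png",np.hstack([a,b]))
E
```

```text
grip 31.84 [ 0.5105 -0.03    0.118 ] F [-0.0067  0.7625  0.1465] w 0.0109 g 39.99938830733299
l1 33.33 [ 0.5104 -0.03    0.1379] F [-0.366  -0.0464 -4.0827] w 0.0113 g 40.00970374792814
l2 35.88 [ 0.5105 -0.03    0.178 ] F [ 0.3239  0.1953 -4.5285] w 0.0111 g 40.00979080796242
l2 ball_center 0.62 [ 0.5161 -0.0322  0.0836]
l2 dish 0.62 [ 0.5107 -0.0301  0.0573]
l2 dish_handle 0.81 [ 0.5094 -0.0301  0.1776]
l2 dish_tab 0.84 [0.5248 0.031  0.0993]
l2 clip_mouth 0.59 [0.5206 0.0326 0.103 ]
turned 41.38 [ 0.5105 -0.03    0.218 ] F [-0.2719 -0.6997 -3.5495] w 0.0114 g 40.009799525141716
t ball_center 0.7 [ 0.5107 -0.0334  0.124 ]
t dish 0.56 [ 0.31   -0.4282 -0.0025]
t dish_handle 0.64 [ 0.5113 -0.0317  0.2121]
t dish_tab 0.66 [ 0.5741 -0.0426  0.1363]
t clip_mouth 0.24 [ 0.4609 -0.2421 -0.0054]
```

View pics/fin.png

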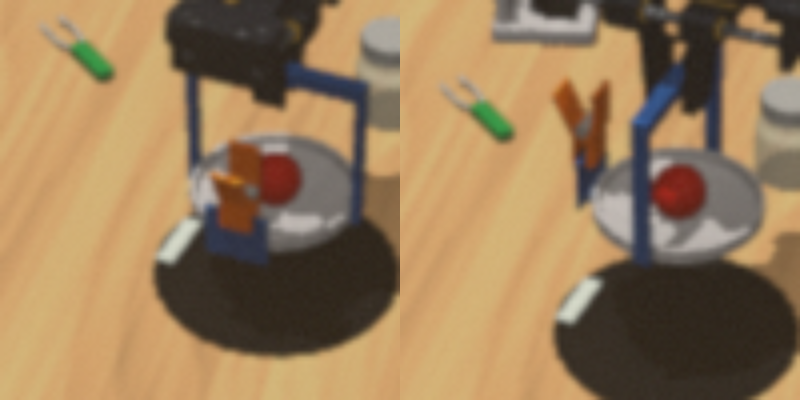

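The dish is level, with the ball in the middle, the clip upright on the tab at (590,150), and the tab facing the stripe. I'm handing it in.

```bash
python3 -c "
from st import *
manip.dwell(.5); st('end'); print(job.close_job())"
```

```text
end 42.17 [ 0.5105 -0.03    0.218 ] F [-0.5419 -0.4616 -4.1158] w 0.0112 g 40.00976778566837
the job is handed in; nothing more can be done
None
```

I handed the job in at about 42 s: the clip is closed on the tab, and the dish is held level about 10 cm above the mat with its tab facing the white stripe and the ball in the middle; no verdict came back.

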